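# Seat the sample tube, then hold the sprung tweezers at the marked gap over it

## Robot

A 6-joint arm with a two-finger parallel gripper is mounted at the origin on the work surface. World frame = base frame: x ahead of the robot, y to its left, z up, the work surface at z = 0. Lengths are in m, angles in rad, forces in N, time in s.
With the tool pointing down it reaches from about 0.375 to 0.925 m from the base axis. Payload 5.7 kg.
Tool frame: the origin (TCP) lies midway between the tips of the shut fingers; the grasp point (between the pads) lies 19 mm behind it; z points along the fingers, y is the line along which they close (so a half turn about z gives the same grasp; the last joint's range is limited). The gripper opens to 85 mm and grips with 20 to 120 N. Pads are 22 mm wide; open, the fingers measure 114 mm over their backs; the gripper's body (76 mm by 85 mm) begins 54 mm behind the grasp point. The pads swing forward as they close: fully open they stand 13 mm farther back than shut.
Start: joints at [1.207, 0.359, 1.51, -0, 1.272, -0.115], TCP at [0.148, 0.581, 0.203] pointing down, gripper open.
Joint ranges: [-2.97, 2.97], [-1.01, 2.36], [0.21, 2.38], [-0.96, 4.11], [0.2, 2.71], [-2.98, 2.98]. Speed limits (rad/s): [2.39, 2.39, 3.14, 3.14, 3.14, 3.14].

## Interface

Orientations are given as a rotation vector (axis times angle).
In Python, from station import arm, snapshot gives the robot as it stands.
- The arm moves only by the shell command python3 -m inch 'ROWS' [FORCE]. ROWS is JSON, a list of rows, each a list of 7 numbers: the turn, a rotation vector about the tool's x, y, z in degrees, then the shift along the tool's x, y, z in mm, then the closure, from -1 (fully open) to 1 (shut). A call has 1 to 8 rows; each row shifts and turns the commanded pose from where the row before left it, along the tool's axes as they then stand; what a row does not reach is not made up. A row lasts 1/10 s, in which the tool goes at most 50 mm and 8.59 degrees, less where a joint would pass 70% of its speed; a pose out of reach is approached as far as the arm can. A call is refused whole if a number of a shift passes 50 or a number of a turn 8.59, either way. A call with a gripper value outside its range is refused whole. The fingers move at their own pace and stop on an object; FORCE is the grip in N (left out, the last holds). Time passes only in rows, so rows that do not move let the fingers close. It gives the time, the measured TCP pose, the force, the opening and the grip force at its end, in the units of the state.
- arm.get_obs(): the state, without advancing time (a new reading comes with each control period).
- snapshot(name): name is "side" or "top"; returns a dict with "color" (400x640x3 uint8, red, green, blue), "depth" (400x640 float32, m along the optical axis (not along the pixel's ray), 0 where there is no reading), "K" (3x3 intrinsics, pixels), "dist_coeffs" ([k1, k2, p1, p2, k3] as OpenCV has them; the pictures are not rectified), "camera_from_world" (4x4, takes a point from world to camera coordinates). Camera axes: x right, y down, z forward; pixel columns grow to the right and rows downward; lengths in m; the calibration is good to about 2 mm. A picture is of the moment at which its call begins.
- arm.close_job(): hands the job in; it is judged then, once.
The state is a dict: "clock": time; "qpos": joint angles; "qvel": joint speeds; "effort": joint torques, N m; "ee_pos": TCP position; "eef_rot": TCP orientation; "contact_force": force on the tool from outside, world axes, zero at the start; "moment": the same for the moment, N m; "opening": finger opening in m; "gripper_force": force on a finger pad.
Only numpy, scipy, OpenCV 4.12 (cv2) and the standard library are available. Lean on these libraries where they do the work, as an engineer would, in place of code of your own. Each camera call takes 0.05 s, during which the arm holds its last target. There are 200 camera calls.

## Task

Move the open white sample tube from the black stand into the rack hole with the green ring, pushed fully down and let go. Then pick up the sprung tweezers and hold them level with their tips just above the open mouth of that tube (a finger's breadth or two), squeezed so that the pointer stays in the green band of the gauge bar (a 12 mm tip gap), so that a colleague can lay a test strip between the tips. Finish while still holding the tweezers steady like that, touching nothing else with them, and leave the capped tubes, jars, dish and timer where they are.

Things in the scene. Friction and masses are not known exactly. Their poses are not given: they have to be found in the camera images.
- tube: Open white sample tube, 22 mm outside diameter, 85 mm tall, about 25 g, standing upright in the black stand with its foot 10 mm above the table. Origin: centre of its foot; z along the tube to the mouth.
- tube_mouth (a point): Centre of the tube's open mouth, 85 mm above its foot.
- stand: Fixed black one-hole stand, 70 x 70 x 35 mm high; hole 24 mm wide, 25 mm deep in the middle of the top, holding the tube at the start. Origin: centre of the underside.
- rack: Fixed blue tube rack, 60 mm (its x) x 190 mm (its y) x 50 mm high, a single row of four 24 mm holes, 40 mm deep, 44 mm apart along its y. Three hold capped tubes, one is free. A seated tube's foot stands 10 mm above the table and 45 mm of it shows above the rack. Origin: centre of the underside.
- hole_ring: Green flat ring, 35 mm outside, 27 mm inside, 1.5 mm thick, fixed on the rack's top round the free hole, which is any of the four. Origin: centre of the hole at the height of the rack's top (50 mm above the table); z up.
- tweezers: Steel sprung tweezers, 187 mm long, 16 mm high, about 64 g, lying flat on the table, sprung open. Origin: underside, midway between the hinges of the two arms at the closed end; x runs along the tweezers to the tips (tips at x = 170 mm), y across them to the left arm, z up. Both arms move alike.
- grip (a point): Midway between the black grip plates, 90 mm from the tweezers' origin, 8 mm above their underside. Plates 34 mm long, 16 mm high, on the arms' outsides: 39 mm over them when open (42 at their front edges), 26 mm at the 12 mm tip gap, then with parallel faces. Tip gap changes 1.9 mm per mm of this width. The spring pushes back 3 N open, 6 N at the 12 mm gap.
- gauge (a point): Middle of the green band on the gauge bar: 9 x 44 mm, 142 mm along the tweezers, fixed on top of the left arm and lying across both. From the left arm: red, 5 mm of green, then white. The black pointer on the right arm, just beside the bar, is over white when open, mid-green at a 12 mm tip gap, over red when squeezed too far; it leaves the green at 9 and 15 mm.
- tip_mid (a point): Point midway between the two tips, 170 mm along the tweezers from their origin and 8 mm above their underside.
- tip_left (a point): Inner face of the left arm's tip. Its distance to tip_right is the tip gap: 36 mm open, 12 mm at the mark, 2 mm at the stop.
- tip_right (a point): Inner face of the right arm's tip.
- tw_left (a joint): Closing angle of the left arm: 0 open, 0.0706 rad at the marked 12 mm gap, 0.1 at the stop. The right arm follows alike.
- capped1: White tube, 22 mm wide, with a red screw cap 26 mm wide, 96 mm tall, standing in another rack hole, its top 106 mm above the table. To be left alone. Origin: centre of its foot.
- capped2: White tube, 22 mm wide, with a red screw cap 26 mm wide, 96 mm tall, standing in another rack hole, its top 106 mm above the table. To be left alone. Origin: centre of its foot.
- capped3: White tube, 22 mm wide, with a red screw cap 26 mm wide, 96 mm tall, standing in another rack hole, its top 106 mm above the table. To be left alone. Origin: centre of its foot.
- jar1: White jar with a red lid, 58 mm wide, 58 mm tall, to be left alone. Origin: centre of its underside.
- jar2: White jar with a red lid, 58 mm wide, 58 mm tall, to be left alone. Origin: centre of its underside.
- dish: Closed glass dish, 92 mm wide, 18 mm high, to be left alone. Origin: centre of its underside.
- timer: White square timer, 60 x 60 x 24 mm, to be left alone. Origin: centre of its underside.

How it is judged:
On the way, in this order (a step that is already met when the one before it is completed fails the run):
1. the tube stands fully down in the ringed hole, upright and let go (horizontal distance between tube and hole_ring below 0.006 m and z of tube in the frame of hole_ring below -0.035 m and angle between tube's own z axis and vertical below 0.1 rad and contact force between the fingers and tube below 0.1 N), for 0.3 s.
2. the gripper has lifted the tweezers at least 40 mm off the table (height (world z) of tweezers above 0.04 m and contact force between the fingers and tweezers above 1 N), for 0.2 s.
At the end, for the whole second after the job is handed in: Tube fully down in the ringed hole (6 mm sideways, 5 mm in depth, 0.1 rad), untouched; fingers hold the tweezers still, level within 0.3 rad, tip gap 9 to 15 mm, tips' midpoint within 15 mm sideways of the tube mouth and 8 to 60 mm above it, tweezers resting on nothing (all of step 1 and distance between tip_left and tip_right between 0.009 and 0.015 m and horizontal distance between tip_mid and tube_mouth below 0.015 m and z of tip_mid in the frame of hole_ring between 0.053 and 0.105 m and angle between tweezers's own z axis and vertical below 0.3 rad and contact force between the fingers and tweezers above 1 N and linear speed of tweezers below 0.03 m/s and angular speed of tweezers below 0.3 rad/s and contact force between tweezers and tube below 0.1 N and contact force between tweezers and rack below 0.1 N and contact force between tweezers and stand below 0.1 N and contact force between tweezers and capped1 below 0.1 N and contact force between tweezers and capped2 below 0.1 N and contact force between tweezers and capped3 below 0.1 N and contact force between tweezers and jar1 below 0.1 N and contact force between tweezers and jar2 below 0.1 N and contact force between tweezers and dish below 0.1 N and contact force between tweezers and timer below 0.1 N); the arm keeps its last pose, push and grip.
It fails at once if a capped tube, jar, the dish or the timer is moved more than 20 mm (distance of any of capped1, capped2, capped3, jar1, jar2, dish, timer from where it was at the start of the episode above 0.02 m).
It also fails if it takes over 67 s, if anything falls off the work surface, if the arm or the gripper's body presses on something with over 40 N, if the wrist force passes 120 N, or if a joint passes its speed limit or range.

## Working session

There is one attempt and no reset: what is moved stays moved. The work goes in short steps, Python scripts to look and compute and a shell command to move; the robot and the scene stay as the last step left them, time stands still between calls to the robot, and variables do not carry over. Pictures are saved under pics/ and viewed, at most 10 in all, crops included, and the job is handed in when it is done.

```bash
ls; mkdir -p pics; python3 - <<'E'
from station import arm,snapshot
import cv2,numpy as np
for n in("top","side"):
    s=snapshot(n); cv2.imwrite(f"pics/{n}0.png",s["color"][:,:,::-1]); np.savez(f"{n}0.npz",**s)
    print(n,s["K"].tolist(),s["dist_coeffs"],np.round(np.linalg.inv(s["camera_from_world"]),3).tolist(),(s["depth"]>0).mean())
print(arm.get_obs())
E
```

```text
pics
top [[452.7493366709511, 0.0, 315.5449540752684], [0.0, 452.7493366709511, 199.3386521939524], [0.0, 0.0, 1.0]] [-0.12008529  0.          0.          0.          0.        ] [[-0.007, -0.998, 0.061, 0.476], [-1.0, 0.007, -0.011, 0.011], [0.011, -0.061, -0.998, 1.311], [0.0, 0.0, 0.0, 1.0]] 0.995859375
side [[447.05376242104137, 0.0, 319.0678585333013], [0.0, 447.05376242104137, 199.07226990875083], [0.0, 0.0, 1.0]] [0.03288546 0.         0.         0.         0.        ] [[-0.929, -0.268, 0.254, 0.301], [-0.369, 0.652, -0.662, 0.686], [0.011, -0.71, -0.705, 0.808], [0.0, 0.0, 0.0, 1.0]] 0.9957578125
{'clock': 0.1, 'qpos': array([ 1.20691259e+00,  3.59446401e-01,  1.51135085e+00,  2.83535456e-05,
        1.27253026e+00, -1.15109055e-01]), 'qvel': array([-0.0004877 , -0.00121368, -0.00247829, -0.00034962,  0.00056394,
        0.00118003]), 'effort': array([ 2.61111618e-04, -5.28662539e+01, -2.79347312e+01, -1.03101311e-04,
        5.01521616e-03, -1.74627860e-05]), 'ee_pos': array([0.1474864 , 0.58088342, 0.20261957]), 'eef_rot': array([-3.89725999e-01, -3.11688309e+00,  2.63687029e-03]), 'contact_force': array([ 0.25505862, -1.21347234, -0.24072524]), 'moment': array([ 0.0454336 ,  0.01491537, -0.05432678]), 'gripper_force': 0.0, 'opening': 0.08529687801880059}
```

View pics/top0.png

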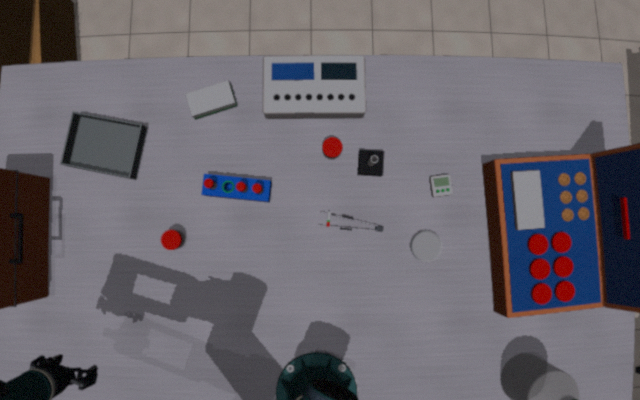

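View pics/side0.png

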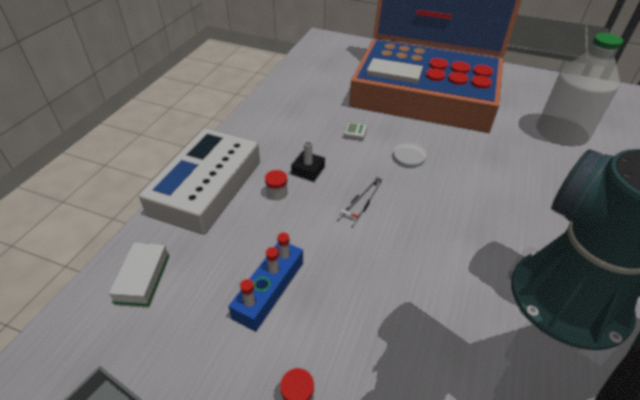

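Top view: tube in the black stand at (373,159), rack at (237,187) with the green ring at (228,187). Tweezers run from their hinge at (380,228) to tips at (322,218). Side view: stand at (308,162), ring at (262,284), tweezers at (362,200).

```bash
cat > h.py <<'E'
import numpy as np,cv2
from station import arm,snapshot
def ray(s,p):
    u=cv2.undistortPoints(np.array([[p]],float),s["K"],s["dist_coeffs"])[0,0]
    T=np.linalg.inv(s["camera_from_world"]); return T[:3,3],T[:3,:3]@np.array([u[0],u[1],1.])
def plane(s,p,z):
    o,d=ray(s,p); return o+d*(z-o[2])/d[2]
def cross(s1,p1,s2,p2):
    o1,d1=ray(s1,p1);o2,d2=ray(s2,p2);d1=d1/np.linalg.norm(d1);d2=d2/np.linalg.norm(d2)
    t=np.linalg.lstsq(np.c_[d1,-d2],o2-o1,rcond=None)[0]
    a,b=o1+t[0]*d1,o2+t[1]*d2; return (a+b)/2,np.linalg.norm(a-b)
def proj(s,P):
    C=s["camera_from_world"]; r=cv2.Rodrigues(C[:3,:3])[0]
    return cv2.projectPoints(np.array([P],float),r,C[:3,3],s["K"],s["dist_coeffs"])[0][0,0]
def blobs(m,amin=8):
    n,_,st,c=cv2.connectedComponentsWithStats(m.astype(np.uint8)); return [(np.round(c[i],1),st[i,4]) for i in range(1,n) if st[i,4]>=amin]
def hsv(s): return cv2.cvtColor(s["color"],cv2.COLOR_RGB2HSV)
def crop(s,x,y,w,h,f,name): cv2.imwrite(name,cv2.resize(s["color"][y:y+h,x:x+w,::-1],None,fx=f,fy=f,interpolation=cv2.INTER_CUBIC))
E
python3 - <<'E'
from h import *
T=dict(np.load("top0.npz"));S=dict(np.load("side0.npz"))
for n,s in(("top",T),("side",S)):
    H=hsv(s); 
    print(n,"green",blobs(cv2.inRange(H,(65,90,40),(90,255,255))),"\nred",blobs(cv2.inRange(H,(0,150,90),(8,255,255))|cv2.inRange(H,(172,150,90),(180,255,255))))
a=cv2.resize(T["color"][125:245,300:460,::-1],None,fx=5,fy=5,interpolation=cv2.INTER_CUBIC)
cv2.imwrite("pics/c1.png",a)
b=cv2.resize(S["color"][130:230,270:400,::-1],None,fx=6,fy=6,interpolation=cv2.INTER_CUBIC)
cv2.imwrite("pics/c2.png",b)
E
```

```text
top green [(array([226.4, 186.2]), np.int32(28)), (array([307.5, 359.3]), np.int32(17)), (array([295.7, 364.8]), np.int32(9)), (array([346.3, 374. ]), np.int32(12)), (array([281.1, 398.2]), np.int32(10))] 
red [(array([331.8, 146.8]), np.int32(312)), (array([208.4, 183. ]), np.int32(58)), (array([240.7, 186.3]), np.int32(58)), (array([256.7, 187.8]), np.int32(57)), (array([626.4, 217.8]), np.int32(129)), (array([170.8, 239.3]), np.int32(305)), (array([561.3, 241.9]), np.int32(293)), (array([537.8, 243.9]), np.int32(312)), (array([563. , 266.4]), np.int32(301)), (array([539.8, 268.6]), np.int32(306)), (array([564.8, 290.9]), np.int32(296)), (array([541.5, 293.5]), np.int32(303))]
side green [(array([608.4,  40.4]), np.int32(346)), (array([601.2, 160.4]), np.int32(10)), (array([613.9, 159.8]), np.int32(11)), (array([615.3, 172.7]), np.int32(18)), (array([602.6, 178.5]), np.int32(8)), (array([627. , 186.2]), np.int32(34)), (array([597.5, 194.2]), np.int32(75)), (array([635.5, 191.9]), np.int32(11)), (array([594.9, 203.6]), np.int32(11)), (array([519.4, 270.5]), np.int32(26)), (array([26
[... 431 characters left out ...]
326.2]), np.int32(18)), (array([570.9, 334.1]), np.int32(147)), (array([579.1, 327.6]), np.int32(10)), (array([585.4, 328.8]), np.int32(12)), (array([610.9, 327.5]), np.int32(8)), (array([623.5, 330.1]), np.int32(12)), (array([601.3, 338.2]), np.int32(28)), (array([564. , 337.2]), np.int32(12)), (array([605.4, 342.8]), np.int32(14))] 
red [(array([433.5,  13.8]), np.int32(109)), (array([437. ,  68.5]), np.int32(305)), (array([459.2,  72.1]), np.int32(321)), (array([482. ,  75.7]), np.int32(328)), (array([275.6, 178.4]), np.int32(271)), (array([282.8, 237.9]), np.int32(85)), (array([272. , 252.6]), np.int32(100)), (array([246.5, 285.5]), np.int32(119)), (array([296.7, 385. ]), np.int32(848))]
```

View pics/c1.png

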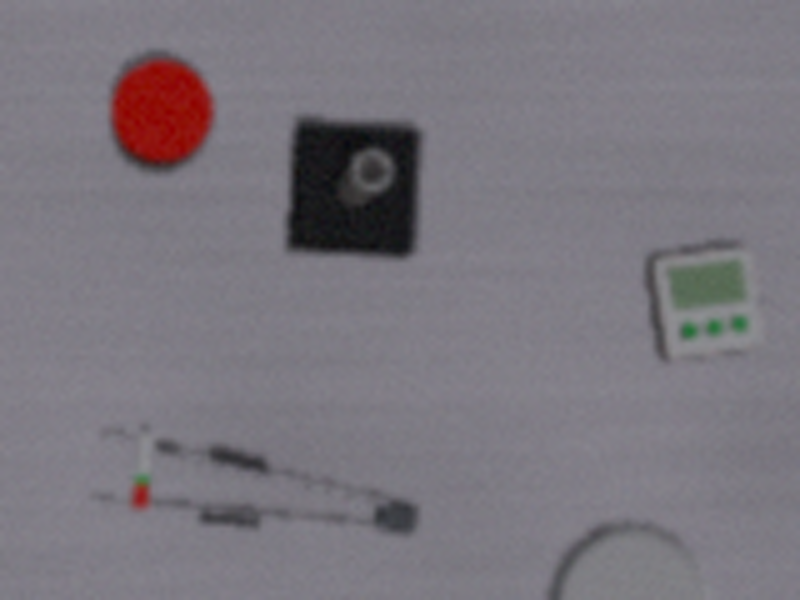

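View pics/c2.png

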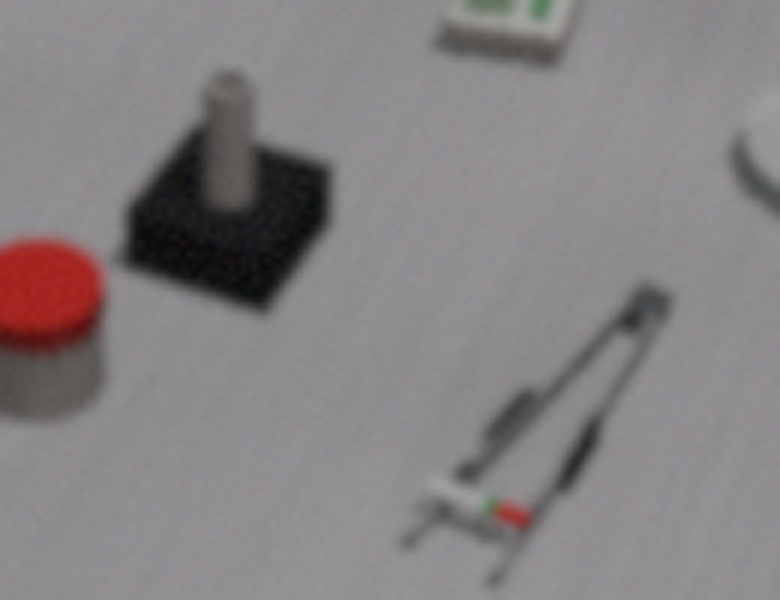

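c1 shows the tube mouth at (374.0,158.6) in the full picture, the plates at (347.4,216.2) and (345.6,228.2), the tips at (320.6,211.0) and (318.6,223.8), and the hinge end at (379,227.8). c2 (side) shows the mouth at (308,143.2), the tips at (337.4,220.1) and (351.9,226.8), the plates at (355.3,198.8) and (366.6,205.4), and the hinge end at (378,180).

```bash
python3 - <<'E'
from h import *
T=dict(np.load("top0.npz"));S=dict(np.load("side0.npz"))
P=dict(mouth=((374,158.6),(308.1,143.2)),tipR=((320.6,211),(337.4,220.1)),tipL=((318.6,223.8),(351.9,226.8)),plR=((347.4,216.2),(355.3,198.8)),plL=((345.6,228.2),(366.6,205.4)),end=((379,227.8),(378,180)),
capA=((208.4,183),(246.5,285.5)),capB=((240.7,186.3),(272,252.6)),capC=((256.7,187.8),(282.8,237.9)),jar1=((331.8,146.8),(275.6,178.4)),ring=((227,186.5),(262.5,284.5)))
for k,(a,b) in P.items():
    X,e=cross(T,a,S,b); print(k,np.round(X,4),"gap",round(e,4))
print("top planes: mouth",plane(T,(374,158.6),.095),"ends",[plane(T,P[k][0],.012)[:2].round(4) for k in("tipR","tipL","plR","plL","end")])
print("side planes:",[plane(S,P[k][1],.012)[:2].round(4) for k in("tipR","tipL","plR","plL","end")])
caps=[plane(T,P[k][0],.106) for k in("capA","capB","capC")]
print(np.round(caps,4), "hole est",(caps[0]+caps[1])/2, caps[2]+(caps[1]-caps[2])*2)
# ring mask both views at z=.0515
for s,w in((T,(215,175,24,22)),(S,(248,270,30,30))):
    x,y,a,b=w; m=cv2.inRange(hsv(s)[y:y+b,x:x+a],(55,70,30),(95,255,255)); p=cv2.findNonZero(m)[:,0]+[x,y]
    q=np.array([plane(s,i,.0515)[:2] for i in p.astype(float)]); c,r=cv2.minEnclosingCircle(q.astype(np.float32)); print("ring",len(p),np.round(c,4),round(r,4))
    m=(hsv(s)[:,:,2]<45).astype(np.uint8)
# stand top
m=(hsv(T)[140:185,350:392,2]<70).astype(np.uint8); p=cv2.findNonZero(m)[:,0]+[350,140]; r=cv2.minAreaRect(p.astype(np.float32)); print("stand",plane(T,r[0],.03),r)
E
```

```text
mouth [ 0.6597 -0.1626  0.0964] gap 0.001
tipR [ 0.5222 -0.0182  0.0054] gap 0.0001
tipL [ 0.4842 -0.0125  0.0032] gap 0.0023
plR [ 0.5046 -0.0953  0.0146] gap 0.0037
plL [ 0.4714 -0.0899  0.0086] gap 0.0014
end [ 0.471  -0.1858  0.0139] gap 0.0026
capA [0.5965 0.2859 0.101 ] gap 0.0006
capB [0.5866 0.1981 0.1013] gap 0.0001
capC [0.5826 0.1551 0.1012] gap 0.0008
jar1 [ 0.7006 -0.0501  0.0539] gap 0.0001
ring [0.59   0.244  0.0512] gap 0.0019
top planes: mouth [ 0.66042101 -0.16264363  0.095     ] ends [array([ 0.5219, -0.0181]), array([ 0.4852, -0.0121]), array([ 0.5064, -0.095 ]), array([ 0.472 , -0.0895]), array([ 0.4723, -0.1858])]
side planes: [array([ 0.5204, -0.0124]), array([ 0.4811, -0.0052]), array([ 0.5035, -0.0983]), array([ 0.47  , -0.0868]), array([ 0.4702, -0.1883])]
[[0.5957 0.2847 0.106 ]
 [0.5861 0.1973 0.106 ]
 [0.5818 0.1544 0.106 ]] hole est [0.59090608 0.24099823 0.106     ] [0.59046211 0.24030729 0.106     ]
ring 59 [0.5914 0.2428] 0.0167
ring 94 [0.5921 0.2429] 0.0172
stand [ 0.66000151 -0.16073925  0.03      ] ((370.1754150390625, 162.1671142578125), (24.75520896911621, 25.54359245300293), 3.012787342071533)
```

```bash
cat >> h.py <<'E'
from scipy.spatial.transform import Rotation as R
def todo(pos,yaw,rest=True):
    """turn (deg, tool) and shift (mm, along the turned tool axes) to TCP pos with the tool down, tool y at yaw deg"""
    o=arm.get_obs(); A=R.from_rotvec(o["eef_rot"])
    y=np.array([np.cos(np.radians(yaw)),np.sin(np.radians(yaw)),0]); z=np.array([0,0,-1.]); B=R.from_matrix(np.c_[np.cross(y,z),y,z])
    t=(A.inv()*B).as_rotvec(degrees=True); d=np.array(pos)-o["ee_pos"]
    print("clock",round(o["clock"],2),"tcp",o["ee_pos"].round(4),"open",round(o["opening"],4),"gf",o["gripper_force"],"F",o["contact_force"].round(1))
    print("turn",t.round(2),"shift after turn",(B.inv().apply(d)*1000).round(1),"now",(A.inv().apply(d)*1000).round(1))
E
python3 -c "
from h import *
todo((.660,-.162,.20),-9)"
```

```text
clock 0.1 tcp [0.1475 0.5809 0.2026] open 0.0853 gf 0.0 F [ 0.3 -1.2 -0.2]
turn [-9.000e-02  6.000e-02  8.475e+01] shift after turn [-653.6  622.4    2.6] now [-679.7 -593.8    3.5]
```

```bash
python3 -m inch '[[0,0,8.5,0,0,0,-1],[0,0,8.5,0,0,0,-1],[0,0,8.5,0,0,0,-1],[0,0,8.5,0,0,0,-1],[0,0,8.5,0,0,0,-1],[0,0,8.5,0,0,0,-1],[0,0,8.5,0,0,0,-1],[0,0,8.5,0,0,0,-1]]'
python3 -m inch '[[0,0,8.5,0,0,0,-1],[0,0,8.25,0,0,0,-1],[0,0,0,-40,38,0,-1],[0,0,0,-40,38,0,-1],[0,0,0,-40,38,0,-1],[0,0,0,-40,38,0,-1],[0,0,0,-40,38,0,-1],[0,0,0,-40,38,0,-1]]'
python3 -m inch '[[0,0,0,-35,33.4,0,-1],[0,0,0,-35,33.4,0,-1],[0,0,0,-35,33.4,0,-1],[0,0,0,-35,33.4,0,-1],[0,0,0,-35,33.4,0,-1],[0,0,0,-35,33.4,0,-1],[0,0,0,-35,33.4,0,-1],[0,0,0,-35,33.4,0,-1]]'
python3 -c "
from h import *
todo((.660,-.162,.12),-9)"
```

```text
clock: 0.9
ee_pos: [0.1476, 0.5811, 0.2028]
eef_rot: [2.073, 2.36, -0.002]
contact_force: [-0.5, -0.1, -0.4]
opening: 0.0855
gripper_force: 0.0
clock: 1.7
ee_pos: [0.3182, 0.3325, 0.2032]
eef_rot: [2.388, 2.041, -0.0]
contact_force: [1.3, -0.2, -0.0]
opening: 0.0856
gripper_force: 0.0
clock: 2.5
ee_pos: [0.5384, 0.0141, 0.2031]
eef_rot: [-2.389, -2.039, 0.0]
contact_force: [0.1, 0.7, 1.0]
opening: 0.0855
gripper_force: 0.0
clock 2.5 tcp [0.5384 0.0141 0.2031] open 0.0855 gf 0.0 F [0.1 0.7 1. ]
turn [-0.03 -0.   -0.03] shift after turn [-154.9  147.6   83.1] now [-154.8  147.8   83.1]
```

```bash
python3 -m inch '[[0,0,0,-31,29.5,0,-1],[0,0,0,-31,29.5,0,-1],[0,0,0,-31,29.5,0,-1],[0,0,0,-31,29.5,0,-1],[0,0,0,-31,29.5,0,-1],[0,0,0,0,0,30,-1],[0,0,0,0,0,30,-1],[0,0,0,0,0,0,-1]]'
python3 -c "
from h import *
todo((.660,-.162,.060),-9)
s=snapshot('side');c=snapshot('top')
crop(s,250,80,120,110,4,'pics/a1.png')
"
```

```text
clock: 3.3
ee_pos: [0.6554, -0.1594, 0.1382]
eef_rot: [-2.383, -2.034, 0.008]
contact_force: [-0.6, -0.1, -0.2]
opening: 0.0851
gripper_force: 0.0
clock 3.3 tcp [ 0.6554 -0.1594  0.1382] open 0.0851 gf 0.0 F [-0.6 -0.1 -0.2]
turn [-0.56 -0.1  -0.05] shift after turn [-1.9  4.9 78.2] now [-2.   5.7 78.2]
```

View pics/a1.png

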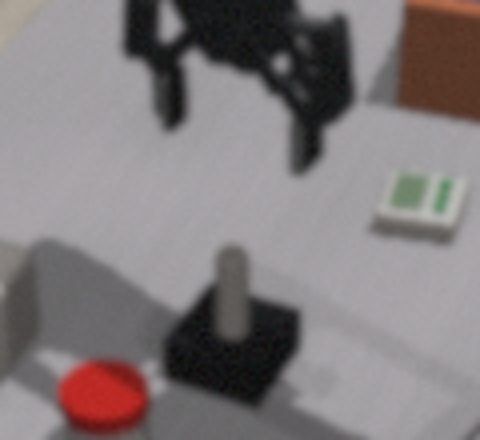

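The open gripper's fingertips, at crop (172,120) and (303,165), straddle the tube at (232,255), squarely above it. Going down.

```bash
python3 -m inch '[[0,0,0,0,0,0,-1],[0,0,0,0,0,0,-1]]'; python3 -c "
from h import *
todo((.660,-.162,.060),-9)"
```

```text
clock: 3.6
ee_pos: [0.6605, -0.1603, 0.1455]
eef_rot: [2.386, 2.039, 0.002]
contact_force: [0.4, -0.3, -0.4]
opening: 0.0854
gripper_force: 0.0
clock 3.6 tcp [ 0.6605 -0.1603  0.1455] open 0.0854 gf 0.0 F [ 0.4 -0.3 -0.4]
turn [0.18 0.04 0.02] shift after turn [-1.8 -0.2 85.5] now [-1.7 -0.5 85.5]
```

```bash
python3 -m inch '[[0,0,0,-1.5,0,25,-1],[0,0,0,0,0,25,-1],[0,0,0,0,0,20,-1],[0,0,0,0,0,15,-1],[0,0,0,0,0,0,-1],[0,0,0,0,0,0,-1]]' 30; python3 -m inch '[[0,0,0,0,0,0,0.2],[0,0,0,0,0,0,0.4],[0,0,0,0,0,0,0.6],[0,0,0,0,0,0,1],[0,0,0,0,0,0,1],[0,0,0,0,0,0,1],[0,0,0,0,0,0,1],[0,0,0,0,0,0,1]]' 30;  python3 -c "
from h import *
todo((.591,.242,.2),-9)"
```

```text
clock: 4.2
ee_pos: [0.6596, -0.1618, 0.0592]
eef_rot: [2.388, 2.04, 0.001]
contact_force: [0.3, -0.7, 0.3]
opening: 0.0852
gripper_force: 0.0
clock: 5.0
ee_pos: [0.6594, -0.1618, 0.0589]
eef_rot: [2.388, 2.04, 0.0]
contact_force: [-1.2, 0.3, 5.3]
opening: 0.0199
gripper_force: 29.5
clock 5.0 tcp [ 0.6594 -0.1618  0.0589] open 0.0199 gf 29.505471639624403 F [-1.2  0.3  5.3]
turn [ 0.04  0.01 -0.  ] shift after turn [ 388.2 -130.7 -141.1] now [ 388.1 -130.7 -141.3]
```

```bash
python3 -m inch '[[0,0,0,0,0,-10,1],[0,0,0,0,0,-20,1],[0,0,0,0,0,-30,1],[0,0,0,0,0,-30,1],[0,0,0,0,0,-30,1],[0,0,0,0,0,-21,1],[0,0,0,25,-8.3,0,1],[0,0,0,40,-13.5,0,1]]'
python3 -m inch '[[0,0,0,40,-13.5,0,1],[0,0,0,40,-13.5,0,1],[0,0,0,40,-13.5,0,1],[0,0,0,40,-13.5,0,1],[0,0,0,40,-13.5,0,1],[0,0,0,40,-13.5,0,1],[0,0,0,40,-13.5,0,1],[0,0,0,30,-10,0,1]]'
python3 -m inch '[[0,0,0,13,-4.4,0,1],[0,0,0,0,0,0,1],[0,0,0,0,0,0,1],[0,0,0,0,0,0,1]]'
python3 -c "
from h import *
todo((.591,.242,.2),-9)
s=snapshot('side');c=snapshot('top');np.savez('s1.npz',**s);np.savez('t1.npz',**c)
print(proj(s,(.591,.242,.15)),proj(c,(.591,.242,.15)))
x,y=proj(s,(.591,.242,.15)).astype(int)
crop(s,x-60,y-60,120,150,4,'pics/b1.png')
"
```

```text
clock: 5.8
ee_pos: [0.6486, -0.0958, 0.2008]
eef_rot: [2.39, 2.035, 0.001]
contact_force: [0.7, 0.2, -0.3]
opening: 0.0197
gripper_force: 29.5
clock: 6.6
ee_pos: [0.5918, 0.2309, 0.1996]
eef_rot: [-2.387, -2.041, 0.0]
contact_force: [0.5, 0.4, -0.9]
opening: 0.0196
gripper_force: 29.5
clock: 7.0
ee_pos: [0.591, 0.2403, 0.1994]
eef_rot: [2.39, 2.038, -0.001]
contact_force: [0.2, 0.3, -0.3]
opening: 0.0198
gripper_force: 29.5
clock 7.0 tcp [0.591  0.2403 0.1994] open 0.0198 gf 29.488247318306264 F [ 0.2  0.3 -0.3]
turn [-0.    0.05 -0.09] shift after turn [ 1.7 -0.3 -0.6] now [ 1.7 -0.3 -0.6]
[257.88797579 252.78880319] [220.91386778 183.02206059]
```

View pics/b1.png

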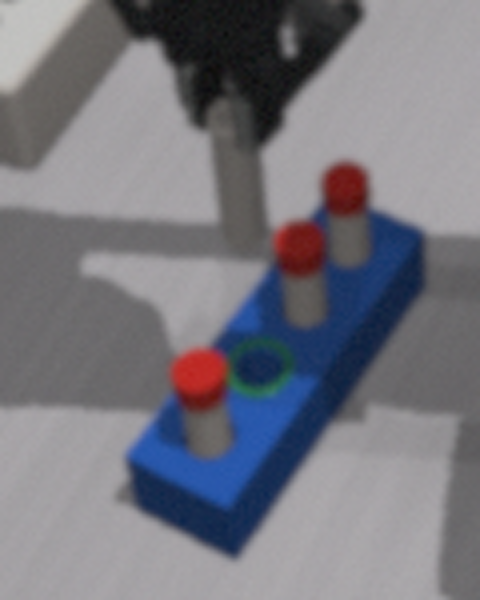

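The tube hangs vertically, its slope matching the capped tubes. Its foot, at about crop (242,242) = full (257.3,252.3), is where predicted above the ring at crop (262,367).

```bash
python3 -m inch '[[0,0,0,2,-0.5,20,1],[0,0,0,0,0,25,1],[0,0,0,0,0,25,1],[0,0,0,0,0,15,1],[0,0,0,0,0,5,1],[0,0,0,0,0,0,1],[0,0,0,0,0,0,1]]'
python3 -c "
from h import *
todo((.5915,.2425,.0589),-9)
s=snapshot('side')
x,y=proj(s,(.591,.242,.055)).astype(int)
print(x,y,'ring',proj(s,(.5917,.2428,.0515)))
crop(s,x-30,y-35,60,55,10,'pics/b2.png')
"
```

```text
clock: 7.8
ee_pos: [0.5914, 0.2438, 0.1103]
eef_rot: [2.389, 2.039, 0.002]
contact_force: [-0.5, 0.5, 0.3]
opening: 0.0196
gripper_force: 29.5
clock 7.8 tcp [0.5914 0.2438 0.1103] open 0.0196 gf 29.48328445771274 F [-0.5  0.5  0.3]
turn [ 0.07 -0.03 -0.04] shift after turn [-1.3  0.3 51.4] now [-1.3  0.3 51.4]
261 282 ring [261.51096551 283.62898323]
```

View pics/b2.png

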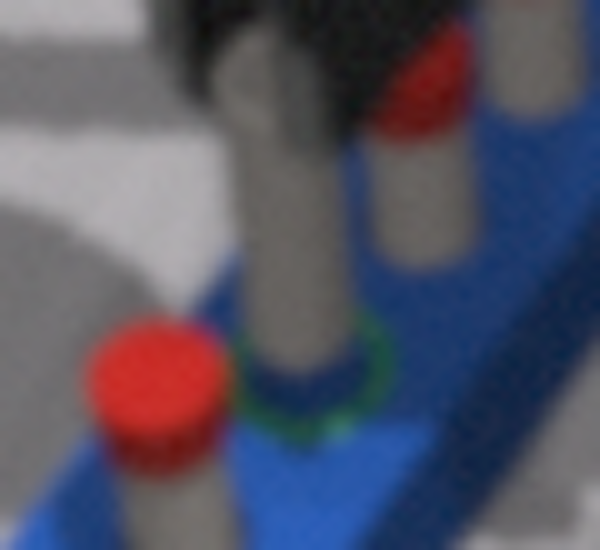

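```bash
python3 -c "
from h import *
s=snapshot('side'); H=hsv(s)
m=cv2.inRange(H[270:300,248:276],(50,70,30),(95,255,255)); p=cv2.findNonZero(m)[:,0]+[248,270]
q=np.array([plane(s,i,.0515)[:2] for i in p.astype(float)]); print('ring',cv2.minEnclosingCircle(q.astype(np.float32)))
print(plane(s,(260.55,280.35),.0614),plane(s,(261.85,285.05),.0515))
# tube edges by row: low saturation, between the rows of the shaft
for r in range(272,282):
    w=np.where(H[r,250:272,1]<75)[0]+250; a,b=w.min(),w.max(); print(r,a,b,(a+b)/2, end='; ')
for z in(.0614,.075,.09): print(proj(s,(.5914,.2438,z)))
"
```

```text
ring ((0.5915823578834534, 0.24232062697410583), 0.016471438109874725)
[0.59320558 0.24234664 0.0614    ] [0.58953012 0.24557859 0.0515    ]
272 250 271 260.5; 273 250 271 260.5; 274 250 265 257.5; 275 250 265 257.5; 276 250 265 257.5; 277 250 265 257.5; 278 250 266 258.0; 279 255 266 260.5; 280 255 265 260.0; 281 254 265 259.5; [261.02869463 281.1982285 ]
[260.48370687 277.18857858]
[259.86848034 272.66541691]
```

```bash
python3 -m inch '[[0,0,0,-1.2,0,6,1],[0,0,0,0,0,6,1],[0,0,0,0,0,5,1],[0,0,0,0,0,0,1],[0,0,0,0,0,0,1]]'
python3 -m inch '[[0,0,0,0,0,4,1],[0,0,0,0,0,4,1],[0,0,0,0,0,0,1]]'
```

```text
clock: 8.4
ee_pos: [0.5901, 0.2429, 0.0921]
eef_rot: [-2.389, -2.04, 0.001]
contact_force: [0.1, -1.2, -0.3]
opening: 0.0199
gripper_force: 29.5
clock: 8.7
ee_pos: [0.59, 0.2427, 0.0837]
eef_rot: [-2.389, -2.04, 0.001]
contact_force: [-0.5, 0.1, -0.3]
opening: 0.0204
gripper_force: 29.5
```

The foot is about 15 mm into the hole with no force, so I'm continuing.

```bash
python3 -m inch '[[0,0,0,0,0,6,1],[0,0,0,0,0,6,1],[0,0,0,0,0,6,1],[0,0,0,0,0,3,1],[0,0,0,0,0,2,1],[0,0,0,0,0,0,1]]'
python3 -m inch '[[0,0,0,0,0,1.5,1],[0,0,0,0,0,1.5,1],[0,0,0,0,0,0,1]]'
```

```text
clock: 9.3
ee_pos: [0.5904, 0.2428, 0.0611]
eef_rot: [2.389, 2.04, -0.0]
contact_force: [1.1, 0.3, 0.0]
opening: 0.0196
gripper_force: 29.5
clock: 9.6
ee_pos: [0.5907, 0.243, 0.0589]
eef_rot: [2.389, 2.04, 0.001]
contact_force: [0.6, 1.0, 3.8]
opening: 0.0197
gripper_force: 29.8
```

```bash
python3 -m inch '[[0,0,0,0,0,0,0],[0,0,0,0,0,0,-1],[0,0,0,0,0,0,-1],[0,0,0,0,0,0,-1],[0,0,0,0,0,0,-1],[0,0,0,0,0,-10,-1],[0,0,0,0,0,-30,-1],[0,0,0,0,0,-40,-1]]'
python3 -m inch '[[0,0,0,0,0,-30,-1],[0,0,0,-40,0,-20,-1],[0,0,0,-45,0,-20,-1],[0,0,0,-45,0,0,-1],[0,0,0,-45,0,0,-1],[0,0,0,-45,0,0,-1],[0,0,0,0,0,0,-1],[0,0,0,0,0,0,-1]]'
python3 -c "
from h import *
todo((.4885,-.097,.12),-10.6)
s=snapshot('side');c=snapshot('top');np.savez('s2.npz',**s);np.savez('t2.npz',**c)
a=cv2.resize(s['color'][225:335,215:315,::-1],None,fx=4,fy=4,interpolation=cv2.INTER_CUBIC);b=cv2.resize(c['color'][160:270,190:285,::-1],None,fx=4,fy=4,interpolation=cv2.INTER_CUBIC)
cv2.imwrite('pics/d1.png',np.hstack([a,b]))
"
```

```text
clock: 10.4
ee_pos: [0.5886, 0.2423, 0.1379]
eef_rot: [-2.388, -2.039, 0.006]
contact_force: [0.9, -0.8, 0.1]
opening: 0.0853
gripper_force: 0.0
clock: 11.2
ee_pos: [0.556, 0.0248, 0.2092]
eef_rot: [2.391, 2.037, 0.001]
contact_force: [-0.3, 0.2, -0.0]
opening: 0.0856
gripper_force: 0.0
clock 11.2 tcp [0.556  0.0248 0.2092] open 0.0856 gf 0.0 F [-0.3  0.2 -0. ]
turn [ 0.05 -0.03  1.44] shift after turn [-132.1  -43.9   89.2] now [-131.   -47.3   89.1]
```

View pics/d1.png

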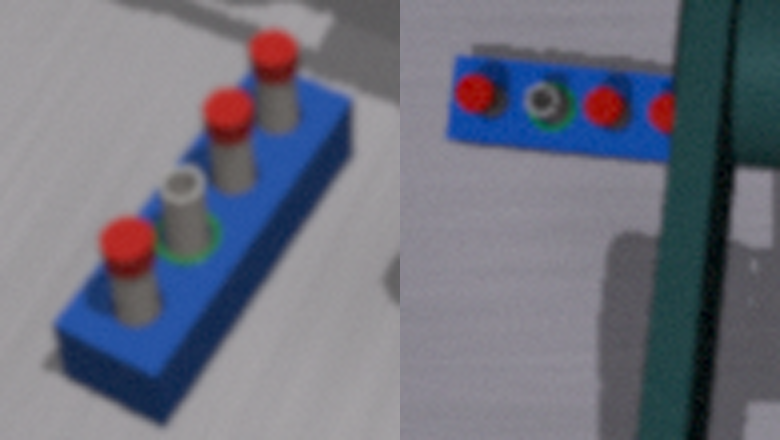

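The tube stands seated and upright: mouth at crop (183,180) in the side view and (545,98) in the top view, centred on the green ring. Next, the tweezers.

```bash
python3 -m inch '[[0,0,1.4,-30,-10,10,-1],[0,0,0,-35,-12,20,-1],[0,0,0,-35,-12,30,-1],[0,0,0,-29,-10,30,-1],[0,0,0,0,0,0,-1],[0,0,0,0,0,0,-1],[0,0,0,0,0,0,-1]]'
python3 -c "
from h import *
for n,p,q in(('t2.npz',(225.9,184.1),0),('s2.npz',(260.4,269.6),0)): print(plane(dict(np.load(n)),p,.095))
print(cross(dict(np.load('t2.npz')),(225.9,184.1),dict(np.load('s2.npz')),(260.4,269.6)))
todo((.488,-.0935,.004),-10.5)
s=snapshot('side');np.savez('s3.npz',**s)
H=hsv(s); print(blobs(cv2.inRange(H[180:230,325:380],(0,120,60),(8,255,255))|cv2.inRange(H[180:230,325:380],(172,120,60),(180,255,255)),3))
H=hsv(dict(np.load('side0.npz'))); print(blobs(cv2.inRange(H[180:230,325:380],(0,120,60),(8,255,255))|cv2.inRange(H[180:230,325:380],(172,120,60),(180,255,255)),3))
"
```

```text
clock: 12.0
ee_pos: [0.4918, -0.0928, 0.1194]
eef_rot: [2.411, 2.011, 0.002]
contact_force: [0.1, 0.3, 1.7]
opening: 0.0855
gripper_force: 0.0
[0.59340437 0.23931406 0.095     ]
[0.59173251 0.24000811 0.095     ]
(array([0.5929284 , 0.23932164, 0.09363616]), np.float64(0.001296343290139471))
clock 12.0 tcp [ 0.4918 -0.0928  0.1194] open 0.0855 gf 0.0 F [0.1 0.3 1.7]
turn [ 0.13 -0.01  0.18] shift after turn [ -1.4  -3.6 115.4] now [ -1.4  -3.9 115.4]
[(array([29.7, 35.2]), np.int32(10))]
[(array([30. , 35.5]), np.int32(8))]
```

```bash
python3 -m inch '[[0,0,0,-1.4,-3.6,25,-1],[0,0,0,0,0,30,-1],[0,0,0,0,0,25,-1],[0,0,0,0,0,15,-1],[0,0,0,0,0,0,-1],[0,0,0,0,0,0,-1],[0,0,0,0,0,0,-1]]' 20
python3 -c "
from h import *
todo((.488,-.0935,.004),-10.5)"
```

```text
clock: 12.75
ee_pos: [0.4877, -0.0945, 0.0247]
eef_rot: [2.411, 2.01, 0.002]
contact_force: [0.9, 0.8, 0.3]
opening: 0.0853
gripper_force: 0.0
clock 12.75 tcp [ 0.4877 -0.0945  0.0247] open 0.0853 gf 0.0 F [0.9 0.8 0.3]
turn [0.15 0.03 0.14] shift after turn [ 1.   0.1 20.7] now [ 1.   0.  20.7]
```

```bash
python3 -m inch '[[0,0,0,1,0,10,-1],[0,0,0,0,0,7,-1],[0,0,0,0,0,3,-1],[0,0,0,0,0,0,-0.5],[0,0,0,0,0,0,-0.1],[0,0,0,0,0,0,-0.1],[0,0,0,0,0,0,-0.1],[0,0,0,0,0,0,-0.1]]' 20
python3 -m inch '[[0,0,0,0,0,0,0.1],[0,0,0,0,0,0,0.1],[0,0,0,0,0,0,0.1],[0,0,0,0,0,0,0.2],[0,0,0,0,0,0,0.2],[0,0,0,0,0,0,0.2]]' 20
python3 -m inch '[[0,0,0,0,0,0,0.3],[0,0,0,0,0,0,0.3],[0,0,0,0,0,0,0.3],[0,0,0,0,0,0,0.3]]' 20
```

```text
clock: 13.55
ee_pos: [0.4865, -0.0936, 0.0036]
eef_rot: [2.413, 2.011, 0.0]
contact_force: [-0.0, 0.3, 0.5]
opening: 0.0469
gripper_force: 0.0
clock: 14.15
ee_pos: [0.4864, -0.0935, 0.0034]
eef_rot: [2.414, 2.011, -0.0]
contact_force: [0.0, -0.6, 0.2]
opening: 0.0342
gripper_force: 0.0
clock: 14.55
ee_pos: [0.4864, -0.0935, 0.0034]
eef_rot: [2.414, 2.011, -0.0]
contact_force: [0.2, 0.2, -0.0]
opening: 0.0296
gripper_force: 0.0
```

The force still reads zero at 29.6 mm, so I'm looking.

```bash
python3 -c "
from h import *
s=snapshot('side');o=arm.get_obs();print(o['gripper_force'],o['moment'].round(2))
crop(s,320,150,80,85,7,'pics/e1.png')
"
```

```text
0.0 [-0.03 -0.03 -0.01]
```

View pics/e1.png

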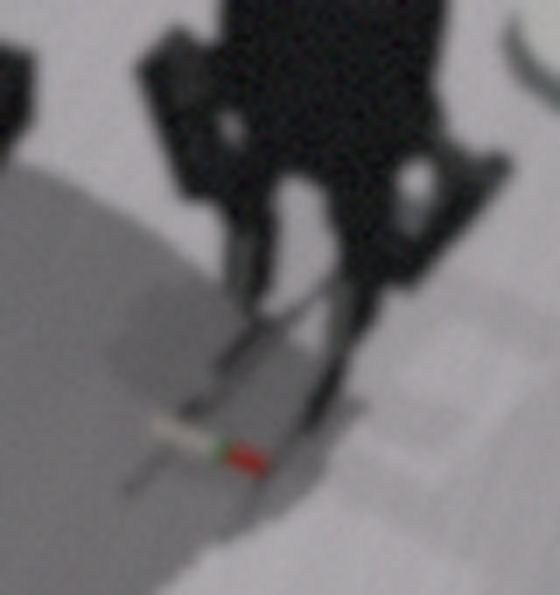

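e1 shows the tips still spread, at crop (130,488) and (250,510). The finger ends at about (250,310), just above the plate at (247,342), so the fingers may be passing over the plates. Checking heights by projection.

```bash
python3 -c "
from h import *
s=dict(np.load('s3.npz')); d=np.array([.983,-.182]); t=np.array([.4865,-.0935])
f=lambda P:((proj(s,P)-[320,150]+.5)*7-.5).round(0)
for sg in(1,-1):
  for o in(.015,.02):
    print(sg,o,[(z,f((*(t+sg*o*d),z))) for z in(0,.004,.01,.016,.022,.028)])
a=np.array([.182,.983])
for l in(-.017,0,.017): print('plateR',l,f((*(np.array([.488,-.0935])+.0195*d+l*a),.008)),'plateL',f((*(np.array([.488,-.0935])-.0195*d+l*a),.008)))
"
```

```text
1 0.015 [(0, array([252., 373.])), (0.004, array([253., 366.])), (0.01, array([254., 354.])), (0.016, array([255., 342.])), (0.022, array([256., 330.])), (0.028, array([257., 318.]))]
1 0.02 [(0, array([240., 368.])), (0.004, array([241., 360.])), (0.01, array([242., 349.])), (0.016, array([243., 337.])), (0.022, array([244., 325.])), (0.028, array([245., 313.]))]
-1 0.015 [(0, array([325., 405.])), (0.004, array([326., 398.])), (0.01, array([327., 386.])), (0.016, array([329., 374.])), (0.022, array([330., 362.])), (0.028, array([332., 350.]))]
-1 0.02 [(0, array([337., 411.])), (0.004, array([338., 403.])), (0.01, array([340., 391.])), (0.016, array([341., 380.])), (0.022, array([343., 368.])), (0.028, array([344., 356.]))]
plateR -0.017 [261. 324.] plateL [356. 365.]
plateR 0 [239. 352.] plateL [334. 394.]
plateR 0.017 [216. 380.] plateL [312. 422.]
```

```bash
cat >> h.py <<'E'
def cloud(s,x,y,w,h):
    v,u=np.mgrid[y:y+h,x:x+w]; u=u.ravel();v=v.ravel(); n=cv2.undistortPoints(np.c_[u,v].astype(float)[:,None],s["K"],s["dist_coeffs"])[:,0]
    z=s["depth"][v,u]; T=np.linalg.inv(s["camera_from_world"]); P=np.c_[n*z[:,None],z]@T[:3,:3].T+T[:3,3]; return P,np.c_[u,v]
E
python3 -c "
from h import *
s=snapshot('side'); P,uv=cloud(s,320,150,80,85); t=np.array([.4865,-.0935])
d=np.array([.983,-.182]);a=np.array([.182,.983]); q=P[:,:2]-t; yy=q@d*1e3; xx=q@a*1e3; z=P[:,2]*1e3
for lo in range(0,64,4):
  k=(z>=lo)&(z<lo+4)&(abs(xx)<25)&(abs(yy)<60)&(z>3)
  print(lo,[(int(i[0]),int(i[1])) for i in sorted(zip(yy[k],xx[k]))][:14])
"
```

```text
0 [(-58, 2), (-55, -7), (-54, -15), (-49, -3), (-43, -16), (-42, -11), (-42, -6), (-40, 22), (-36, 8), (-27, -2), (-24, 8), (-2, -11), (-1, 6), (0, 15)]
4 [(-52, 19), (-29, 1), (-19, 9), (-19, 3), (-18, -7), (-18, 18), (-18, -3), (-18, -9), (-17, 16), (-16, 19), (4, -9), (10, -15), (11, -21), (12, 3)]
8 [(-21, 18), (-20, 12), (-19, 16), (-19, 0), (-18, -13), (-17, -9), (-16, 19), (10, -24), (10, -13), (10, -19), (11, -5), (12, -11), (12, -1), (12, 8)]
12 [(-20, 12), (-19, 5), (-19, 16), (-19, 0), (-19, 5), (-18, -7), (-18, 18), (-17, -13), (-16, 15), (-16, -10), (-16, 9), (-15, 19), (-15, 18), (-14, 2)]
16 [(-19, 11), (-18, 15), (-18, 9), (-18, -2), (-17, 2), (-17, -13), (-16, -3), (-16, 1), (-16, 16), (-15, -7), (14, -9), (14, -4), (15, 0), (15, 3)]
20 [(16, 8)]
24 []
28 []
32 [(-22, 5), (-18, 8), (13, 4), (13, 4), (14, -11), (20, 8)]
36 [(-27, 4), (-22, 5), (-22, 10), (12, -2), (13, 1), (13, -10), (13, 0), (14, 9), (14, -6), (14, 9), (14, -12), (16, 10), (20, 7), (22, 4)]
40 [(-29, -6), (-29, -2), (-25, 7), (-22, 7), (-21, 8), (-19, 10), (-18, 9), (13, 6), (13, -3), (14, 9), (17, 9), (18, 8), (22, 5), (25, 5)]
44 [(-30, 5), (-29, -5), (-28, -3), (-27, 5), (-25, 7), (-22, 6), (-21, 11), (-18, 10), (12, 8), (13, 2), (14, -9), (14, 5), (15, 8), (19, 6)]
48 [(-29, -4), (-29, 4), (-28, 3), (-27, 5), (-26, 4), (-25, 7), (-23, 5), (-22, 7), (-21, 10), (-20, 8), (-18, 9), (12, 3), (13, -2), (13, 1)]
52 [(-30, 3), (-29, 1), (-28, 5), (-26, 5), (-23, 4), (-22, 3), (-20, 10), (-19, 7), (-17, 9), (-17, 8), (12, 0), (13, -1), (13, 2), (14, -8)]
56 [(-29, -2), (-29, -2), (-29, 1), (-29, -9), (-27, -6), (-27, 3), (-22, 9), (-16, 8), (12, -5), (13, 0), (13, -11), (13, 8), (14, 7), (14, 2)]
60 [(-28, 5), (-27, 8), (-26, 7), (-24, 8), (-22, 10), (-22, 11), (-19, 9), (-19, 9), (-16, 9), (12, -4), (13, -10), (13, 0), (14, 2), (16, 9)]
```

Depth shows the fingers ending at z ≈ 30 mm, while the plate tops are at about 16–20 mm. The real fingertips therefore sit about 25 mm behind the reported TCP at this opening. I'll open, lower with force checks and measure again.

```bash
cat > tip.py <<'E'
from h import *
s=snapshot('side'); o=arm.get_obs(); P,uv=cloud(s,320,120,90,115); t=o["ee_pos"][:2]
d=np.array([.983,-.182]);a=np.array([.182,.983]); q=P[:,:2]-t; yy=q@d*1e3; xx=q@a*1e3; z=P[:,2]*1e3
print("tcp",o["ee_pos"].round(4),"open",o["opening"],"gf",o["gripper_force"],"F",o["contact_force"].round(1))
for n,k in(("L",yy<-6),("R",yy>6)):
  print(n,[(lo,int(m.sum()),int(np.median(yy[m])) if m.any() else 0) for lo in range(4,60,4) for m in [k&(z>=lo)&(z<lo+4)&(abs(xx)<14)&(abs(yy)<45)]])
E
python3 -m inch '[[0,0,0,0,0,0,-0.25],[0,0,0,0,0,0,-0.25],[0,0,0,0,0,0,-0.25],[0,0,0,0,0,0,-0.25]]' 20
python3 tip.py
python3 -m inch '[[0,0,0,1.5,0,3,-0.25],[0,0,0,0,0,3,-0.25],[0,0,0,0,0,0,-0.25]]' 20
python3 -m inch '[[0,0,0,0,1,3,-0.25],[0,0,0,0,0,2,-0.25],[0,0,0,0,0,0,-0.25]]' 20
python3 tip.py
```

```text
clock: 15.05
ee_pos: [0.4863, -0.0935, 0.0034]
eef_rot: [2.414, 2.011, -0.0]
contact_force: [-0.7, -0.8, 0.3]
opening: 0.0534
gripper_force: 0.0
tcp [ 0.4864 -0.0935  0.0034] open 0.05338693961151902 gf 0.0 F [-0.3 -1.  -0.1]
L [(4, 7, -19), (8, 5, -18), (12, 11, -15), (16, 10, -16), (20, 0, 0), (24, 0, 0), (28, 0, 0), (32, 1, -33), (36, 2, -33), (40, 5, -34), (44, 7, -37), (48, 10, -36), (52, 10, -35), (56, 8, -39)]
R [(4, 5, 12), (8, 6, 12), (12, 16, 14), (16, 9, 16), (20, 0, 0), (24, 0, 0), (28, 0, 0), (32, 2, 25), (36, 6, 26), (40, 9, 26), (44, 8, 28), (48, 11, 26), (52, 7, 28), (56, 10, 26)]
clock: 15.4
ee_pos: [0.4862, -0.0918, -0.0031]
eef_rot: [-2.413, -2.011, 0.001]
contact_force: [0.2, 0.5, 0.1]
opening: 0.0532
gripper_force: 0.0
clock: 15.7
ee_pos: [0.4874, -0.0922, -0.0079]
eef_rot: [-2.414, -2.01, 0.001]
contact_force: [-0.1, -0.1, -0.1]
opening: 0.0531
gripper_force: 0.0
tcp [ 0.4875 -0.0922 -0.0078] open 0.05313697397020381 gf 0.0 F [-0.6 -0.2  0.5]
L [(4, 6, -22), (8, 3, -20), (12, 13, -15), (16, 12, -18), (20, 0, 0), (24, 2, -34), (28, 5, -32), (32, 7, -35), (36, 10, -34), (40, 10, -38), (44, 8, -37), (48, 10, -38), (52, 11, -35), (56, 6, -35)]
R [(4, 6, 11), (8, 9, 11), (12, 13, 13), (16, 12, 14), (20, 1, 26), (24, 3, 25), (28, 8, 25), (32, 9, 25), (36, 9, 29), (40, 11, 26), (44, 4, 25), (48, 14, 26), (52, 9, 26), (56, 9, 26)]
```

```bash
python3 -m inch '[[0,0,0,0,-1,3,-0.25],[0,0,0,0,0,3,-0.25],[0,0,0,0,0,0,-0.25]]' 20
python3 -m inch '[[0,0,0,0,0,3,-0.25],[0,0,0,0,0,3,-0.25],[0,0,0,0,0,0,-0.25]]' 20
python3 tip.py
```

```text
clock: 16.05
ee_pos: [0.4862, -0.0919, -0.014]
eef_rot: [-2.413, -2.01, 0.001]
contact_force: [-0.6, -0.2, -0.8]
opening: 0.0531
gripper_force: 0.0
clock: 16.35
ee_pos: [0.4863, -0.092, -0.02]
eef_rot: [-2.413, -2.01, 0.001]
contact_force: [-0.2, 0.2, 0.7]
opening: 0.0535
gripper_force: 0.0
tcp [ 0.4864 -0.0919 -0.0198] open 0.05324939504093279 gf 0.0 F [-0.6 -0.1 -1.4]
L [(4, 4, -18), (8, 5, -19), (12, 16, -16), (16, 14, -18), (20, 6, -32), (24, 7, -40), (28, 8, -35), (32, 11, -33), (36, 12, -36), (40, 8, -37), (44, 4, -41), (48, 7, -33), (52, 5, -32), (56, 12, -38)]
R [(4, 6, 13), (8, 7, 13), (12, 15, 15), (16, 17, 17), (20, 8, 27), (24, 12, 26), (28, 9, 25), (32, 10, 26), (36, 12, 28), (40, 7, 25), (44, 8, 27), (48, 13, 26), (52, 7, 31), (56, 11, 30)]
```

```bash
python3 -m inch '[[0,0,0,0,0,1.5,-0.25],[0,0,0,0,0,1,-0.25],[0,0,0,0,0,0,0],[0,0,0,0,0,0,0],[0,0,0,0,0,0,0.1],[0,0,0,0,0,0,0.1],[0,0,0,0,0,0,0.1]]' 20
python3 -m inch '[[0,0,0,0,0,0,0.15],[0,0,0,0,0,0,0.15],[0,0,0,0,0,0,0.2],[0,0,0,0,0,0,0.2],[0,0,0,0,0,0,0.2]]' 20
python3 -m inch '[[0,0,0,0,0,0,0.25],[0,0,0,0,0,0,0.25],[0,0,0,0,0,0,0.3],[0,0,0,0,0,0,0.3],[0,0,0,0,0,0,0.3]]' 20
```

```text
clock: 17.1
ee_pos: [0.487, -0.0921, -0.0219]
eef_rot: [2.413, 2.01, 0.001]
contact_force: [0.7, 0.0, 3.7]
opening: 0.0385
gripper_force: 4.0
clock: 17.6
ee_pos: [0.487, -0.0921, -0.0216]
eef_rot: [2.413, 2.01, 0.001]
contact_force: [-1.0, -0.3, 8.1]
opening: 0.0345
gripper_force: 6.3
clock: 18.1
ee_pos: [0.4871, -0.0921, -0.0214]
eef_rot: [2.413, 2.01, 0.001]
contact_force: [0.2, -0.1, 8.8]
opening: 0.03
gripper_force: 7.6
```

```bash
python3 -m inch '[[0,0,0,0,0,0,0.34],[0,0,0,0,0,0,0.34],[0,0,0,0,0,0,0.38],[0,0,0,0,0,0,0.38],[0,0,0,0,0,0,0.38],[0,0,0,0,0,0,0.38]]' 20
python3 -m inch '[[0,0,0,0,0,-2,0.38],[0,0,0,0,0,-5,0.38],[0,0,0,0,0,-10,0.38],[0,0,0,0,0,-15,0.38],[0,0,0,0,0,-20,0.38],[0,0,0,0,0,-20,0.38],[0,0,0,0,0,0,0.38],[0,0,0,0,0,0,0.38]]' 20
python3 -c "
from h import *
s=snapshot('side');c=snapshot('top');np.savez('s4.npz',**s);np.savez('t4.npz',**c)
a=cv2.resize(s['color'][120:230,315:415,::-1],None,fx=5,fy=5,interpolation=cv2.INTER_CUBIC)
cv2.imwrite('pics/f1.png',a)
"
```

```text
clock: 18.7
ee_pos: [0.4877, -0.0923, -0.0213]
eef_rot: [2.412, 2.01, 0.002]
contact_force: [1.0, 1.5, 9.2]
opening: 0.0268
gripper_force: 8.6
clock: 19.5
ee_pos: [0.4869, -0.0921, 0.0504]
eef_rot: [2.413, 2.01, 0.001]
contact_force: [-0.6, -0.0, -1.1]
opening: 0.0267
gripper_force: 5.4
```

View pics/f1.png

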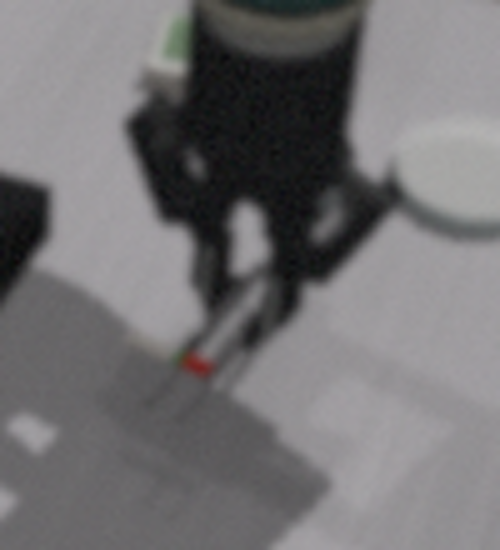

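The tweezers are held between the fingers and lifted, with their tips, at crop (150,405) and (185,415), squeezed together. I'll bring them close to the side camera to read the gauge properly.

```bash
python3 -c "
from h import *
todo((.39,.36,.48),-10.5)"
python3 -m inch '[[0,0,0,0,0,-20,0.38],[0,0,0,0,0,-30,0.38],[0,0,0,0,0,-30,0.38],[0,0,0,0,0,-30,0.38],[0,0,0,0,0,-30,0.38],[0,0,0,20,-5,-30,0.38],[0,0,0,25,-2,-25,0.38],[0,0,0,30,0,-25,0.38]]'
python3 -m inch '[[0,0,0,30,0,-25,0.38],[0,0,0,30,0,-25,0.38],[0,0,0,30,0,-25,0.38],[0,0,0,30,0,-25,0.38],[0,0,0,30,0,-25,0.38],[0,0,0,30,0,-25,0.38],[0,0,0,30,0,-25,0.38],[0,0,0,0,0,0,0.38]]'
python3 -c "
from h import *
todo((.39,.36,.48),-10.5)"
```

```text
clock 19.6 tcp [ 0.4859 -0.0918  0.0494] open 0.0269 gf 5.444740578532219 F [-0.4  0.9 -0.8]
turn [-0.07 -0.    0.09] shift after turn [ 426.8 -176.6 -430.6] now [ 427.1 -176.5 -430.4]
clock: 20.4
ee_pos: [0.4924, -0.0166, 0.2699]
eef_rot: [-2.414, -2.008, 0.003]
contact_force: [0.5, 0.2, -1.3]
opening: 0.0265
gripper_force: 5.3
clock: 21.2
ee_pos: [0.5329, 0.1931, 0.4468]
eef_rot: [2.41, 2.015, 0.007]
contact_force: [0.6, 0.3, -0.7]
opening: 0.0265
gripper_force: 5.3
clock 21.2 tcp [0.5329 0.1931 0.4468] open 0.0265 gf 5.323502272367477 F [ 0.6  0.3 -0.7]
turn [ 0.18 -0.17  0.3 ] shift after turn [ 138.1 -170.9  -33.2] now [ 139.1 -170.1  -33.4]
```

```bash
python3 -m inch '[[0,0,0,23,-28,-5,0.38],[0,0,0,23,-28,-5,0.38],[0,0,0,23,-28,-5,0.38],[0,0,0,23,-28,-5,0.38],[0,0,0,23,-28,-5,0.38],[0,0,0,23,-28,-5,0.38],[0,0,0,0,0,0,0.38],[0,0,0,0,0,0,0.38]]'
python3 -c "
from h import *
todo((.39,.36,.48),-10.5)
s=snapshot('side');np.savez('s5.npz',**s)
H=hsv(s)[100:360,150:520]; b=blobs(cv2.inRange(H,(0,120,60),(8,255,255))|cv2.inRange(H,(172,120,60),(180,255,255)),10); print(b)
x,y=proj(s,(.41,.44,.50)).astype(int); print(x,y)
crop(s,x-65,y-60,130,100,6,'pics/g1.png')"
```

```text
clock: 22.0
ee_pos: [0.3906, 0.3552, 0.4734]
eef_rot: [2.412, 2.012, -0.004]
contact_force: [-0.8, -1.2, -0.4]
opening: 0.0263
gripper_force: 5.3
clock 22.0 tcp [0.3906 0.3552 0.4734] open 0.0263 gf 5.330502837896347 F [-0.8 -1.2 -0.4]
turn [-0.07  0.14  0.17] shift after turn [ 4.6 -1.4 -6.6] now [ 4.6 -1.4 -6.6]
[(array([299.7,   5.3]), np.int32(13)), (array([125.6,  78.7]), np.int32(326)), (array([179.8, 102.2]), np.int32(106)), (array([133. , 138.8]), np.int32(118)), (array([121.9, 153.4]), np.int32(136)), (array([ 96.9, 186.7]), np.int32(151))]
303 230
```

View pics/g1.png

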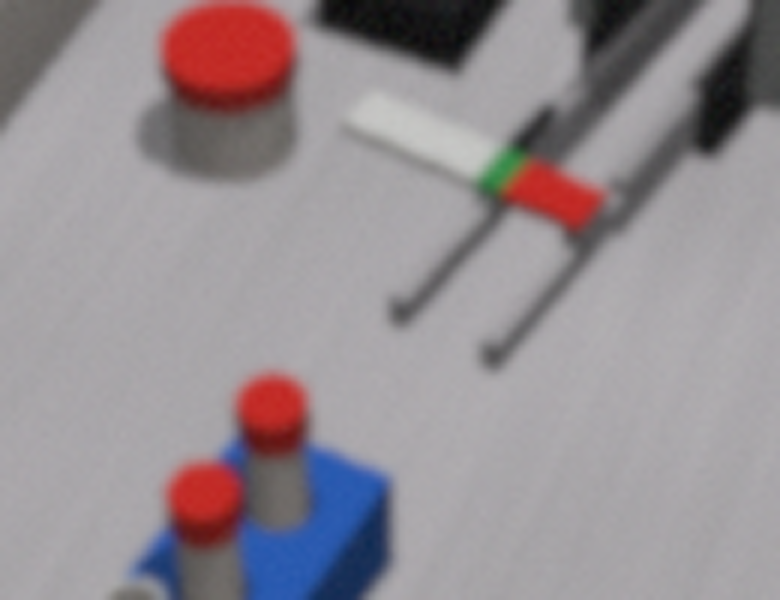

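g1 shows the pointer (crop 530,135) in line with the middle of the green band (504,172; back edge 515,155), along the arms' direction. The tips are at (400,310) and (492,356), which gives a gap of about 13 mm. Now to find the tip position and level in world coordinates.

```bash
python3 -c "
from h import *
s=dict(np.load('s5.npz')); f=lambda c:(np.array(c)+.5)/6-.5+[238,170]
pl=[plane(s,f(c),.5027) for c in((400,310),(492,356))]; print(np.round(pl,4)); m=(pl[0]+pl[1])/2; print('tipmid',m.round(4),'gap c-c',np.linalg.norm(pl[0]-pl[1]))
g=np.array([.3906,.3552]); v=m[:2]-g; print('tip-tcp',v.round(4),'len',np.linalg.norm(v),'ang',np.degrees(np.arctan2(v[1],v[0])))
n=pl[0]-pl[1]; print('axis from tips',np.degrees(np.arctan2(n[1],n[0]))+90)
P,uv=cloud(s,238,170,130,100)
for c in((400,310),(492,356),(420,130),(570,195),(504,172),(640,190),(740,80),(660,60)):
  k=np.hypot(*(uv-f(c)).T)<1.6; q=P[k]; q=q[q[:,2]>.3]; print(c,len(q),np.median(q,0).round(4) if len(q) else '')
"
```

```text
[[0.4127 0.431  0.5027]
 [0.3962 0.4344 0.5027]]
tipmid [0.4044 0.4327 0.5027] gap c-c 0.01689304559355761
tip-tcp [0.0138 0.0775] len 0.07874722135431911 ang 79.87596213084385
axis from tips 78.4316102259952
(400, 310) 8 [0.4118 0.4334 0.5055]
(492, 356) 7 [0.3953 0.4361 0.5048]
(420, 130) 7 [0.4213 0.4015 0.512 ]
(570, 195) 8 [0.3942 0.4062 0.512 ]
(504, 172) 7 [0.4058 0.4057 0.512 ]
(640, 190) 8 [0.3869 0.3943 0.5051]
(740, 80) 9 [0.3784 0.3688 0.5097]
(660, 60) 3 [0.3962 0.3572 0.4987]
```

```bash
python3 -m inch '[[0,0,4,0,0,0,0.38],[0,0,6,0,0,0,0.38],[0,0,7,0,0,0,0.38],[0,0,7,0,0,0,0.38],[0,0,7,0,0,0,0.38],[0,0,7,0,0,0,0.38],[0,0,6.5,0,0,0,0.38],[0,0,0,0,0,0,0.38]]'
python3 -c "
from h import *
todo((.5266,.1956,.20),-55)"
```

```text
clock: 22.85
ee_pos: [0.3919, 0.3542, 0.4739]
eef_rot: [2.996, 0.942, -0.002]
contact_force: [0.1, -0.5, -0.7]
opening: 0.0269
gripper_force: 5.3
clock 22.85 tcp [0.3919 0.3542 0.4739] open 0.0269 gf 5.330507755279541 F [ 0.1 -0.5 -0.7]
turn [ 0.04  0.1  -0.09] shift after turn [ 19.4 207.2 273.9] now [ 20.2 207.  274. ]
```

```bash
python3 -m inch '[[0,0,0,1,10,15,0.38],[0,0,0,2.5,25,33,0.38],[0,0,0,2.5,29,38,0.38],[0,0,0,2.5,29,38,0.38],[0,0,0,2.5,29,38,0.38],[0,0,0,2.5,29,38,0.38],[0,0,0,2.5,29,38,0.38],[0,0,0,2.5,20,27,0.38]]'
python3 -m inch '[[0,0,0,1,7,9,0.38],[0,0,0,0,0,0,0.38],[0,0,0,0,0,0,0.38],[0,0,0,0,0,0,0.38]]'
cat > chk.py <<'E'
from h import *
import sys
todo((.5266,.1956,.0985),-55)
s=snapshot('side');c=snapshot('top');np.savez('s6.npz',**s);np.savez('t6.npz',**c)
o=arm.get_obs();x,y=proj(s,(.5915,.241,o["ee_pos"][2]+.03)).astype(int);print(x,y)
crop(s,x-65,y-45,130,100,6,sys.argv[1])
E
python3 chk.py pics/h1.png
```

```text
clock: 23.65
ee_pos: [0.521, 0.1995, 0.2068]
eef_rot: [2.994, 0.949, -0.005]
contact_force: [0.4, -0.2, -1.0]
opening: 0.0264
gripper_force: 5.3
clock: 24.05
ee_pos: [0.5265, 0.1985, 0.2027]
eef_rot: [-2.995, -0.949, -0.004]
contact_force: [0.0, 0.0, -0.5]
opening: 0.0266
gripper_force: 5.3
clock 24.05 tcp [0.5265 0.1985 0.2027] open 0.0266 gf 5.338603109121323 F [ 0.   0.  -0.5]
turn [ 0.05 -0.15  0.17] shift after turn [ -1.6   2.4 104.2] now [ -1.9   2.3 104.2]
253 222
```

I've now viewed 11 pictures, one over the limit of 10, so from here on I'll check with numbers only. Going down to the final height.

```bash
python3 -m inch '[[0,0,0,-1,1,10,0.38],[0,0,0,-0.6,1.4,20,0.38],[0,0,0,0,0,22,0.38],[0,0,0,0,0,20,0.38],[0,0,0,0,0,16,0.38],[0,0,0,0,0,10,0.38],[0,0,0,0,0,6,0.38],[0,0,0,0,0,0,0.38]]'
python3 -m inch '[[0,0,0,0,0,0,0.38],[0,0,0,0,0,0,0.38],[0,0,0,0,0,0,0.38]]'
cat > fin.py <<'E'
from h import *
todo((.5266,.1956,.0985),-55)
s=snapshot('side'); o=arm.get_obs(); t=o["ee_pos"]
P,uv=cloud(s,190,200,140,110); a=np.array([np.cos(np.radians(35)),np.sin(np.radians(35))]); d=np.array([a[1],-a[0]])
q=P[:,:2]-t[:2]; xx=q@a*1e3; yy=q@d*1e3; z=P[:,2]*1e3; zt=t[2]*1e3+30
for lo in range(44,92,4):
    k=(xx>=lo)&(xx<lo+4)&(abs(yy)<45)&(abs(z-zt)<14); i=np.argsort(yy[k]); print(lo,[(int(u),int(w)) for u,w in zip(yy[k][i],z[k][i])])
H=hsv(s)
g=cv2.inRange(H,(50,90,50),(90,255,255)).astype(bool); print("green",[b for b in blobs(g,4) if 200<b[0][0]<320 and 200<b[0][1]<300])
print("pred tip px",proj(s,(*(t[:2]+.0792*a),t[2]+.0305)),"gauge",proj(s,(*(t[:2]+.052*a),t[2]+.04)))
c=snapshot('top'); mm=(hsv(c)[:,:,1]<60); print("pred tip top",proj(c,(*(t[:2]+.0792*a),t[2]+.0305)),"mouth",proj(c,(.5915,.241,.095)))
E
python3 fin.py
```

```text
clock: 24.95
ee_pos: [0.5255, 0.1946, 0.0963]
eef_rot: [2.995, 0.948, -0.002]
contact_force: [0.3, 0.1, -0.1]
opening: 0.0266
gripper_force: 5.3
clock: 25.25
ee_pos: [0.5266, 0.1947, 0.0976]
eef_rot: [2.995, 0.947, 0.002]
contact_force: [0.7, -0.5, -0.3]
opening: 0.0259
gripper_force: 5.3
clock 25.25 tcp [0.5266 0.1947 0.0976] open 0.0259 gf 5.335901230573654 F [ 0.7 -0.5 -0.3]
turn [ 0.03 -0.07  0.1 ] shift after turn [ 0.5 -0.7 -0.9] now [ 0.5 -0.7 -0.9]
44 [(-10, 132), (-10, 128), (-9, 125), (-9, 128), (-7, 128), (-7, 131), (-7, 130), (-6, 137), (-2, 134), (-1, 136), (3, 136), (4, 138), (5, 130), (6, 126), (6, 135), (7, 131), (8, 136), (8, 136), (15, 134), (16, 135), (19, 135), (21, 135), (27, 135), (29, 135), (33, 134)]
48 [(-10, 130), (-10, 127), (-10, 126), (-10, 136), (-10, 135), (-9, 132), (-9, 132), (-9, 138), (-9, 129), (-9, 138), (-9, 138), (-9, 134), (-6, 137), (-5, 139), (-5, 136), (-4, 138), (-1, 137), (0, 136), (0, 137), (1, 137), (2, 136), (4, 136), (4, 136), (7, 135), (7, 135), (9, 136), (10, 134), (12, 135), (12, 135), (13, 137), (14, 136), (16, 136), (18, 135), (18
[... 1087 characters left out ...]
, 129), (8, 132)]
68 [(-10, 127), (-10, 128), (-9, 129), (-8, 128), (-8, 130), (-8, 130), (-7, 131), (6, 133), (6, 127), (6, 130), (7, 132), (7, 128), (7, 125)]
72 [(-11, 132), (-9, 127), (-8, 126), (-8, 132), (-8, 128), (-7, 130), (5, 129), (5, 131), (5, 132), (7, 133), (8, 125), (8, 132), (10, 129)]
76 [(-10, 132), (-10, 129), (-9, 128), (-9, 131), (-7, 131), (-7, 131), (5, 127), (5, 130), (7, 131), (7, 128)]
80 [(-10, 126), (-9, 129), (-9, 131), (-7, 132), (6, 130), (7, 131), (7, 125)]
84 []
88 []
green [(array([263.3, 285.8]), np.int32(39))]
pred tip px [259.1794739  259.27003581] gauge [273.10902001 253.6039267 ]
pred tip top [223.26602922 183.71029637] mouth [225.27681792 184.80600069]
```

Depth points put the tip arms at about −8.5 and +6.5 mm, so the inner gap is about 12 mm. The tips are level at z ≈ 0.129 and over (0.591, 0.241), which is above the mouth. Handing in.

```bash
python3 -c "
from station import arm
print(arm.close_job())"
```

```text
the job is handed in; nothing more can be done
None
```

I handed the job in at about 25 s: the tube is fully down in the ringed hole, and the tweezers are held level about 34 mm above its mouth with a tip gap of about 12 mm. No verdict came back, and I viewed 11 pictures, one over the limit of 10.

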